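# Back the shim feed wheel off by one notch

### The arm

A 6-joint arm with a two-finger parallel gripper is mounted at the origin on the work surface. World frame = base frame: x ahead of the robot, y to its left, z up, the work surface at z = 0. Lengths are in m, angles in rad, forces in N, time in s.
With the tool pointing down it reaches from about 0.275 to 0.825 m from the base axis. Payload 4.9 kg.
Tool frame: the origin (TCP) lies midway between the tips of the shut fingers; the grasp point (between the pads) lies 19 mm behind it (bot.grip_depth is the distance from the TCP to the grasp point, in m); y points along the fingers, x is the direction in which the jaws open and shut, and the axes are right-handed (so a half turn about y gives the same grasp; the last joint's range is limited). The gripper opens to 85 mm and grips with 20 to 120 N. Pads are 22 mm wide; open, the fingers measure 114 mm over their backs; the gripper's body (76 mm by 85 mm) begins 54 mm behind the grasp point. The pads swing forward as they close: fully open they stand 13 mm farther back than shut.
Start: joints at [-1.407, 0.326, -0.193, 1.052, 0, 1.437], TCP at [0.161, -0.526, 0.231] pointing down, gripper open.
Joint ranges: [-2.65, 2.65], [-0.97, 1.79], [-1.3, 1.35], [-1.93, 2.1], [-1.47, 1.37], [-3.14, 3.14]. Speed limits (rad/s): [2.57, 2.57, 3.14, 3.14, 3.14, 3.14].

### API

Orientations are given as a unit quaternion [w, x, y, z].
In Python, from cell import bot gives the robot as it stands. Calls block until the motion is done:
- bot.move_pose(position, orientation): joint-space move of the TCP to a pose.
- bot.move_linear(position, speed=0.15, rotation=None, until_force=None): straight line of the TCP; rotation=None keeps the orientation; speed is the mean speed in m/s. With until_force (N) it stops when the force on the tool has changed by that much, and returns True; else False.
- bot.goto_joints(angles): joint-space move.
- bot.set_gripper(opening, grasp_force=None): opening from 0.0 (shut) to 1.0 (fully open); grasp_force is the grip in N (None keeps the last); returns when the fingers have stopped.
- bot.wait(seconds).
- bot.solve_ik(position, orientation): joint angles nearest the present ones, or None.
- bot.camera(name): name is "scene" or "side" or "wrist"; returns the picture (420x560x3 uint8, red, green, blue); there is no depth.
- bot.calibration(name): a dict with "mtx" (3x3 intrinsics, pixels), "k1" (the pictures are not rectified: a ray, as slopes to the right and down, at radius r is drawn at 1 + k1 r^2 times it, then the intrinsics apply), "extrinsics" (4x4, takes a point from world to camera coordinates); the wrist camera has in their place "hand_eye" (4x4, takes a point from camera to tool coordinates, whose origin is the TCP and whose axes are the tool frame's). Camera axes: x right, y down, z forward; pixel columns grow to the right and rows downward; lengths in m; the calibration is good to about 2 mm. A picture is of the moment at which its call begins: read the wrist's pose just before it. calibration takes no time and is no camera call.
A pose or a line that the arm cannot do raises bot.PlanningError and nothing moves.
- bot.close_job(): hands the job in, once; it reports no verdict.
Trained networks look in the newest picture that a camera, given by its name, has taken for a name from the list of things; names that differ only in an ending like _2 or _b are one class to them, and where a whole thing is asked for, a point or a joint stands for the part that bears it (a point fixed in the world has none). Each returns a list of dicts, best first, with "confidence" (0 to 1); they miss things now and then, are a little off and sometimes report something else, mostly with a low value. They report only what shows in the picture. A call takes as long as a camera call.
- bot.search_frame(camera, thing): "bbox" ([left, top, width, height] in pixels, round what is visible of it).
Readings, each from a call of its own:
- bot.read_clock(): time.
- bot.read_joint_positions(): joint angles.
- bot.read_joint_vel(): joint speeds.
- bot.read_joint_efforts(): joint torques, N m.
- bot.read_position(): TCP position.
- bot.read_tool_rot(): TCP orientation.
- bot.read_ft_force(): force on the tool from outside, world axes, zero at the start.
- bot.read_moment(): the same for the moment, N m.
- bot.read_gripper_width(): opening from 0.0 (shut) to 1.0 (fully open).
Only numpy, scipy, OpenCV 4.12 (cv2) and the standard library are available. Lean on these libraries where they do the work, as an engineer would, in place of code of your own. Each camera call takes 0.05 s, during which the arm holds its last target. There are 200 camera calls.

### The job

The shim feed wheel has been advanced one notch too far. With a fingertip, lift the ratchet pawl by its yellow thumb bar and throw it right over so that it stays up, push the wheel backward (clockwise seen from above) by exactly one notch, and then tip the pawl back so that it drops fully into the teeth again. Grip and lift nothing, and leave the load cell, the sensor lid, the copper shims and the test box with its red switch as they are.

Things in the scene. Friction and masses are not known exactly. Their poses are not given: they have to be found in the camera images.
- feeder: Shim feeder, screwed down: black plate 12 mm thick, x -95 to 175, y -100 to 100 mm. Origin on the table under the wheel's upright axle; x points from the axle to the pawl bracket (two aluminium cheeks, x 94 to 116, y -17 to 17, top at z 68), y left of that, z up from the table. All offsets below are in mm in this frame.
- wheel_hub (a point): On the wheel's axle at z 30, the wheel's upper face. Level aluminium disc of 162 mm diameter; ten brass saw teeth on its rim (radius 62 to 80, tops at z 42): one notch is 36 degrees. Hub radius 14, top at z 42. Five upright push pegs, 12 mm diameter, stand 48 mm from the axle, 72 degrees apart, tops at z 68; flat copper discs lie between them.
- blue_peg (a point): Centre of the top (z 68) of the one peg with a blue cap, 48 mm from the axle; the other four have black caps. With the wheel at 0 it stands 92 degrees counter-clockwise (from above) from the feeder's x axis, nearly on its +y side.
- feed_wheel (a joint): Turn of the wheel in rad, positive counter-clockwise from above (forward), negative backward. Starts within 0.1 of 0, the pawl in a gap of the teeth; one notch back is -0.628. Stays where left (about 1.5 N at a peg moves it). Pawl down, it turns back only to about -0.14. The pawl drops home when the wheel is within about 0.13 of a whole number of notches.
- pawl (a joint): Lift of the pawl in rad: 0 down in the teeth, 1.6 thrown over on its stop. Level hinge along y at x 105, z 58. Growing values raise the nose (it points at the wheel) and carry the thumb bar up and over, away from the wheel. Weighted: past about 0.95 it falls over to 1.6 and stays, below that it falls back to 0. About 1 N at the thumb bar moves it.
- thumb_bar (a point): Middle of the free part of the yellow thumb bar: round, 14 mm diameter, along y, sticking out of the pawl from y 0 to 60 (this point at y 40), 50 mm from the hinge axis. Pawl down: x 75, z 98, on the wheel side of the hinge; thrown over: x 146, z 87, beyond it. Under it at y 20 to 60 are only the wheel, its pegs (z 68 and lower) and the plate.
- load_cell_mid (a point): Centre of the chrome load cell, a loose steel cylinder of 48 mm diameter, 45 mm tall, standing beside the feeder. Leave alone.
- sensor_lid_mid (a point): Centre of the loose white ABS sensor lid, 70 x 50 x 18 mm, lying beside the feeder. Leave alone.
- shim_low_mid (a point): Centre of the lowest of three loose copper shims in a stack, each a ring of 40 mm outer and 16 mm inner diameter, 4 mm thick. Leave alone.
- shim_mid_mid (a point): Centre of the middle shim. Leave alone.
- shim_top_mid (a point): Centre of the top shim. Leave alone.
- test_box: Blue test box, fixed, 150 (x) x 130 (y) mm, 85 mm tall; origin under its centre. Leave alone.
- rocker (a joint): Red rocker switch on top of the test box, 30 x 20 mm, rad; 0 as it stands, 0.3 pressed over. Leave alone.

How it is judged:
By the outcome, as a careful person would: the job done as asked, in the order asked, and still so for the second after the job is handed in, with the robot touching nothing.
It also fails if it takes over 59 s, if anything falls off the work surface, if the arm or the gripper's body presses on something with over 40 N, if the wrist force passes 120 N, or if a joint passes its speed limit or range.

## Working session

There is one attempt and no reset: what is moved stays moved. The work goes in short steps, each a Python script; the robot and the scene stay as the last script left them, time stands still between calls to the robot, and variables do not carry over. Pictures are saved under pics/ and viewed, on a budget of 10 in all, crops included, one or two more only if the job needs it, and the job is handed in when it is done.

```bash
mkdir -p pics; ls
python3 - <<'E'
from cell import bot
import cv2,numpy as np
for c in("scene","side"):
    im=bot.camera(c); cv2.imwrite(f"pics/{c}0.png",im[:,:,::-1])
    k=bot.calibration(c);print(c,np.round(k["mtx"],1).tolist(),k["k1"],np.round(k["extrinsics"],3).tolist())
    for t in["feeder","wheel_hub","blue_peg","thumb_bar","load_cell_mid","sensor_lid_mid","shim_top_mid","test_box","pawl","feed_wheel"]:
        print(t,[(np.round(d["bbox"],1).tolist(),round(d["confidence"],2)) for d in bot.search_frame(c,t)[:2]])
print(bot.read_clock(),bot.read_tool_rot(),bot.calibration("wrist"))
E
```

```text
pics
scene [[474.4, 0.0, 287.4], [0.0, 474.4, 203.0], [0.0, 0.0, 1.0]] -0.0015926050643488426 [[0.504, 0.864, 0.008, -0.38], [0.72, -0.414, -0.556, -0.319], [-0.477, 0.286, -0.831, 1.404], [0.0, 0.0, 0.0, 1.0]]
feeder [([128.5, 192.9, 139.8, 128.8], 0.75)]
wheel_hub [([132.1, 193.4, 136.2, 129.8], 0.95)]
blue_peg [([149.5, 203.9, 71.6, 67.4], 0.88)]
thumb_bar [([196.2, 222.0, 29.9, 42.9], 0.71), ([148.6, 206.0, 70.2, 64.4], 0.36)]
load_cell_mid [([105.5, 267.7, 25.4, 23.3], 0.65), ([128.3, 194.2, 138.1, 128.5], 0.44)]
sensor_lid_mid [([241.4, 199.5, 31.5, 31.6], 0.7)]
shim_top_mid [([139.6, 314.3, 18.8, 22.9], 0.79)]
test_box [([257.8, 127.6, 76.6, 79.8], 0.75)]
pawl [([197.0, 223.3, 25.5, 39.9], 0.65)]
feed_wheel [([147.0, 205.2, 75.2, 60.6], 0.83)]
side [[430.5, 0.0, 281.4], [0.0, 430.5, 209.3], [0.0, 0.0, 1.0]] -0.09541039246645933 [[0.977, -0.211, 0.023, -0.514], [-0.085, -0.49, -0.868, 0.187], [0.194, 0.846, -0.497, 0.814], [0.0, 0.0, 0.0, 1.0]]
feeder [([218.6, 245.9, 170.1, 128.4], 0.71), ([199.1, 187.0, 77.9, 61.1], 0.28)]
wheel_hub [([220.8, 246.5, 169.7, 128.7], 0.7), ([236
[... 312 characters left out ...]

test_box [([201.7, 186.8, 75.4, 63.6], 0.64)]
pawl []
feed_wheel [([239.4, 273.8, 85.3, 71.3], 0.67)]
1.1 [ 0.56864687 -0.56863899  0.42030684 -0.42027682] {'mtx': array([[328.16157637,   0.        , 275.31594483],
       [  0.        , 328.16157637, 205.58487267],
       [  0.        ,   0.        ,   1.        ]]), 'k1': 0.02623190187023954, 'hand_eye': array([[ 9.99999096e-01, -1.21709782e-03, -5.71642980e-04,
         1.91009968e-04],
       [ 1.60567313e-04, -3.13996510e-01,  9.49424123e-01,
        -1.42827406e-01],
       [-1.33503593e-03, -9.49423357e-01, -3.13996030e-01,
         8.15162694e-02],
       [ 0.00000000e+00,  0.00000000e+00,  0.00000000e+00,
         1.00000000e+00]])}
```

Run:
```python
import cv2,numpy as np
a=cv2.imread("pics/scene0.png")[120:350,95:345];b=cv2.imread("pics/side0.png")[180:410,195:405]
cv2.imwrite("pics/v1.png",cv2.resize(a,(750,600*750//750-0) if 0 else None,fx=2.6,fy=2.6,interpolation=cv2.INTER_CUBIC))
cv2.imwrite("pics/v2.png",cv2.resize(b,None,fx=2.6,fy=2.6,interpolation=cv2.INTER_CUBIC))
```

```text
(no output)
```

View pics/v1.png

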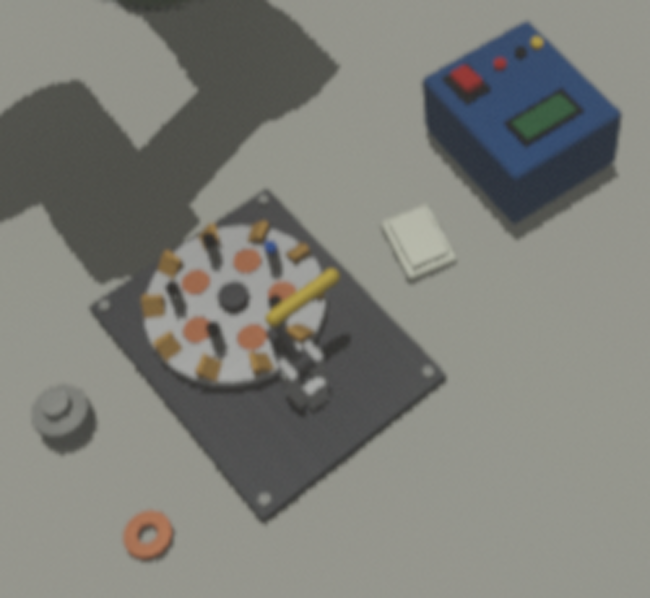

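View pics/v2.png

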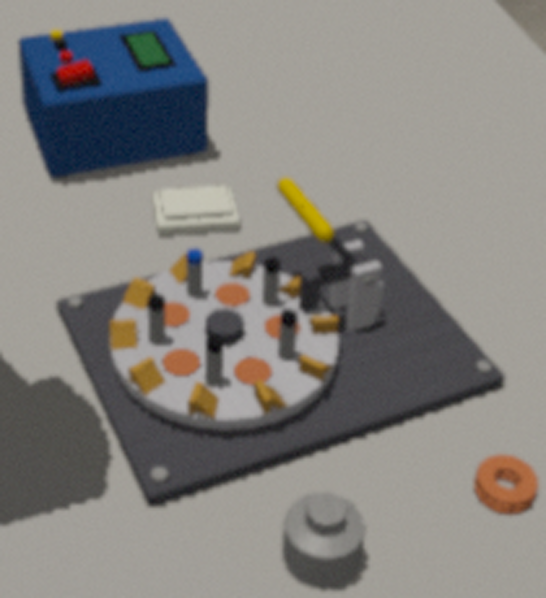

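```bash
cat > h.py <<'E'
import numpy as np,cv2
from cell import bot
from scipy.optimize import least_squares
from scipy.spatial.transform import Rotation as R
def proj(c,P,T=None):
    k=bot.calibration(c); E=k.get("extrinsics") if T is None else T
    q=np.atleast_2d(P)@E[:3,:3].T+E[:3,3]; s=q[:,:2]/q[:,2:]
    s=s*(1+k["k1"]*(s**2).sum(1,keepdims=True))
    return s@k["mtx"][:2,:2].T+k["mtx"][:2,2]
def W(f,p):  # feeder (mm) -> world (m)
    p=np.atleast_2d(p)/1000.; c,s=np.cos(f[2]),np.sin(f[2])
    return np.c_[f[0]+c*p[:,0]-s*p[:,1],f[1]+s*p[:,0]+c*p[:,1],p[:,2]]
E
python3 - <<'E'
from h import *
P=np.array([(-95,100,12),(-95,-100,12),(175,100,12),(175,-100,12),(0,0,42)])
A=np.array([(267,190),(92,308),(445,378),(263,522),(233,294)])/2.6+[95,120]
B=np.array([(60,305),(152,500),(365,222),(502,382),(225,323)])/2.6+[195,180]
r=lambda f:np.r_[proj("scene",W(f,P))-A,proj("side",W(f,P))-B].ravel()
best=min((least_squares(r,[.4,-.2,y]) for y in(-2,-1,0,1,2)),key=lambda s:s.cost)
f=best.x;print(f,best.cost);print(np.round(r(f).reshape(-1,2),1).tolist())
a=np.array([(271,247),(333,272)])/2.6+[95,120];b=np.array([(195,257),(287,185)])/2.6+[195,180]
for t in np.arange(-.1,.11,.05):
    th=np.radians(92)+t;p=W(f,[48*np.cos(th),48*np.sin(th),68])
    print(t,proj("scene",p)-a[0],proj("side",p)-b[0])
print(proj("scene",W(f,[75,60,98]))-a[1],proj("side",W(f,[75,60,98]))-b[1])
np.save("f.npy",f)
E
```

```text
[ 0.49838445 -0.12849254  0.20297843] 20.70414112562062
[[-1.1, -0.8], [-2.9, -0.3], [-0.0, -0.9], [-1.5, 0.0], [-1.1, 0.4], [-1.2, -2.4], [-0.7, -1.0], [1.0, -1.6], [2.7, -2.5], [0.5, -1.0]]
-0.1 [[0.36048483 1.66586618]] [[ 3.57758236 -2.5806017 ]]
-0.05 [[-0.22226154  0.98172808]] [[ 2.38156664 -2.3081656 ]]
0.0 [[-0.84686627  0.32759788]] [[ 1.20702795 -1.99771453]]
0.05000000000000002 [[-1.5117364  -0.29505366]] [[ 0.05657629 -1.64979552]]
0.1 [[-2.21519719 -0.88483415]] [[-1.06720459 -1.26502829]]
[[-1.5863248   2.43374621]] [[0.35045972 0.29511454]]
```

```bash
cat >> h.py <<'E'
f=np.load("f.npy")
def Q(sgn=1,da=0):  # tool y down, tool z along sgn*feeder x
    a=f[2]+da; z=sgn*np.array([np.cos(a),np.sin(a),0]);y=np.array([0,0,-1.]);x=np.cross(y,z)
    q=R.from_matrix(np.c_[x,y,z]).as_quat(); return q[[3,0,1,2]]
def camT():
    p=np.array(bot.read_position());q=np.array(bot.read_tool_rot())
    T=np.eye(4);T[:3,:3]=R.from_quat(q[[1,2,3,0]]).as_matrix();T[:3,3]=p
    return np.linalg.inv(T@bot.calibration("wrist")["hand_eye"])
def shot(name,x=0,y=0,w=560,h=420,s=1.4):
    T=camT();np.save(f"pics/{name}.npy",T);im=bot.camera("wrist")[:,:,::-1]
    cv2.imwrite(f"pics/{name}.png",cv2.resize(im[y:y+h,x:x+w],None,fx=s,fy=s,interpolation=cv2.INTER_CUBIC));return T
E
python3 - <<'E'
from h import *
T=R.from_quat(np.array(bot.read_tool_rot())[[1,2,3,0]]).as_matrix();print(np.round(T,2).tolist())
for sg in(1,-1):
    for p in[(0,40,230),(-28,44,50),(10,44,50),(50,40,85),(122,40,85),(175,40,78),(115,40,78)]:
        print(sg,p,np.round(x,2).tolist() if (x:=bot.solve_ik(W(f,p)[0],Q(sg))) is not None else None)
E
```

```text
[[0.29, -0.0, 0.96], [-0.96, 0.0, 0.29], [-0.0, -1.0, -0.0]]
1 (0, 40, 230) [-0.33, 0.23, -0.33, 1.01, 0.0, 2.61]
1 (-28, 44, 50) [-0.35, 0.4, -0.63, 0.54, 0.0, 2.59]
1 (10, 44, 50) [-0.31, 0.45, -0.54, 0.58, 0.0, 2.63]
1 (50, 40, 85) [-0.28, 0.46, -0.4, 0.71, 0.0, 2.66]
1 (122, 40, 85) [-0.23, 0.57, -0.21, 0.79, 0.0, 2.71]
1 (175, 40, 78) [-0.19, 0.66, -0.06, 0.85, 0.0, 2.75]
1 (115, 40, 78) [-0.23, 0.56, -0.24, 0.77, 0.0, 2.71]
-1 (0, 40, 230) [-0.33, 0.23, -0.33, 1.01, 0.0, -0.53]
-1 (-28, 44, 50) [-0.35, 0.4, -0.63, 0.54, 0.0, -0.55]
-1 (10, 44, 50) [-0.31, 0.45, -0.54, 0.58, 0.0, -0.51]
-1 (50, 40, 85) [-0.28, 0.46, -0.4, 0.71, 0.0, -0.48]
-1 (122, 40, 85) [-0.23, 0.57, -0.21, 0.79, 0.0, -0.43]
-1 (175, 40, 78) [-0.19, 0.66, -0.06, 0.85, 0.0, -0.4]
-1 (115, 40, 78) [-0.23, 0.56, -0.24, 0.77, 0.0, -0.43]
```

Run:
```python
from h import *
bot.set_gripper(0.0)
bot.move_pose(W(f,(-20,20,230))[0],Q(1))
shot("w1")
for t in["feeder","blue_peg","thumb_bar","wheel_hub","pawl"]:
    print(t,[(np.round(d["bbox"],1).tolist(),round(d["confidence"],2)) for d in bot.search_frame("wrist",t)[:2]])
print(bot.read_clock(),bot.read_ft_force())
```

```text
feeder [([190.0, 0.0, 205.7, 235.5], 0.62)]
blue_peg [([212.5, 73.1, 158.2, 160.1], 0.67)]
thumb_bar [([211.5, 29.8, 93.7, 66.5], 0.97), ([101.0, 67.7, 60.9, 76.3], 0.75)]
wheel_hub [([188.6, 0.0, 208.6, 234.1], 0.71)]
pawl [([211.1, 30.3, 94.2, 65.5], 0.73)]
4.0417 [-0.35729015 -0.14265211 -0.39586055]
```

View pics/w1.png

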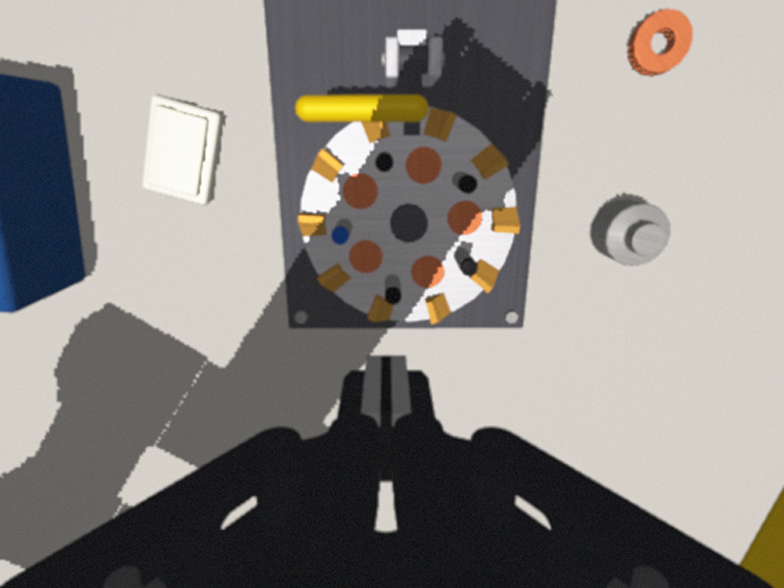

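```bash
cat > fit.py <<'E'
from h import *
def fit(name,corn,hub,pegs,ang,s=1.4,off=(0,0)):
    T=np.load(f"pics/{name}.npy")
    obs=np.array(corn+[hub]+pegs)/s+off
    def pts(v):
        a=np.radians([92,20,-52,-124,-196])+v[3]
        return np.r_[[(-95,100,12),(-95,-100,12),(0,0,42)],np.c_[48*np.cos(a),48*np.sin(a),0*a+68]]
    r=lambda v:(proj("wrist",W(v,pts(v)),T)-obs).ravel()
    s=least_squares(r,[*f,ang],loss="soft_l1");print(np.round(s.x,4),np.round(r(s.x),1).tolist());return s.x,T
E
python3 - <<'E'
from fit import *
v,T=fit("w1",[(290,327),(523,327)],(409,222),[(340,235),(384,161),(467,184),(468,266),(393,295)],0.)
print(proj("wrist",W(v,[(75,60,98),(75,0,98),(75,40,98)]),T)*1.4)
np.save("f.npy",v[:3])
E
```

```text
[ 0.4994 -0.1259  0.2045  0.0296] [-1.3, 0.6, 0.4, 0.0, -0.2, 0.6, -0.5, -0.3, -0.2, -0.2, 0.9, -1.0, 0.8, 0.3, -0.1, 0.2]
[[307.18690646 106.80096961]
 [415.27500216 106.44861392]
 [343.23914675 106.741113  ]]
```

Run:
```python
from h import *
bot.move_pose(W(f,(42,40,130))[0],Q(1))
bot.move_linear(W(f,(42,40,83))[0],0.1)
bot.move_linear(W(f,(116,40,83))[0],0.06)
print(bot.read_ft_force());bot.wait(0.4)
bot.move_linear(W(f,(106,40,83))[0],0.1)
bot.move_linear(W(f,(95,40,140))[0],0.15)
bot.move_pose(W(f,(-20,20,230))[0],Q(1));shot("w2")
print(bot.read_clock(),bot.read_ft_force())
```

```text
[0.15703063 0.16937621 0.70336908]
8.4667 [-0.25113308  0.15675177  0.9128054 ]
```

View pics/w2.png

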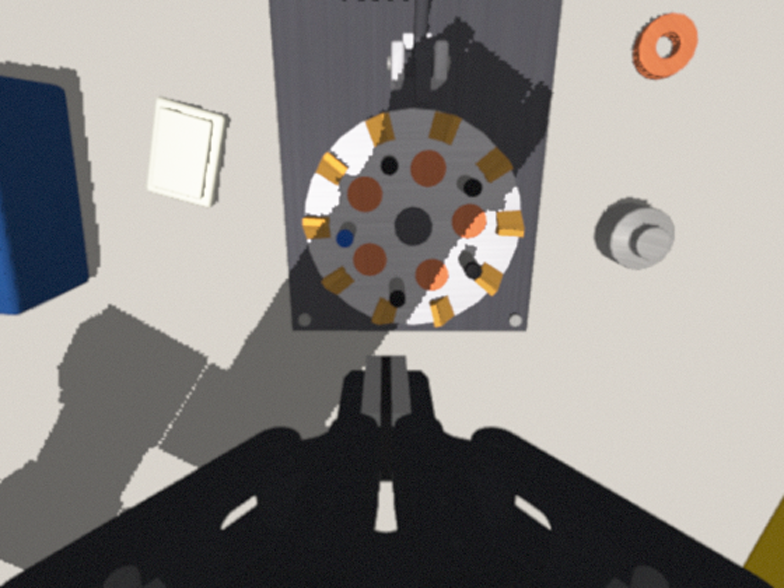

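Run:
```python
from h import *
bot.move_pose(W(f,(-30,44,110))[0],Q(1))
bot.move_linear(W(f,(-30,44,51))[0],0.1)
bot.move_linear(W(f,(9.3,44,51))[0],0.035)
print(bot.read_position(),W(f,(9.3,44,51)),bot.read_ft_force());bot.wait(0.3)
bot.move_linear(W(f,(-6,44,51))[0],0.06)
bot.move_linear(W(f,(-6,44,110))[0],0.15)
bot.move_pose(W(f,(-20,20,230))[0],Q(1));shot("w3")
print(bot.read_clock())
```

```text
[ 0.49967558 -0.0807004   0.05103044] [[ 0.4995436  -0.08094259  0.051     ]] [-0.31581554 -1.11675984 -0.55352098]
12.9
```

View pics/w3.png

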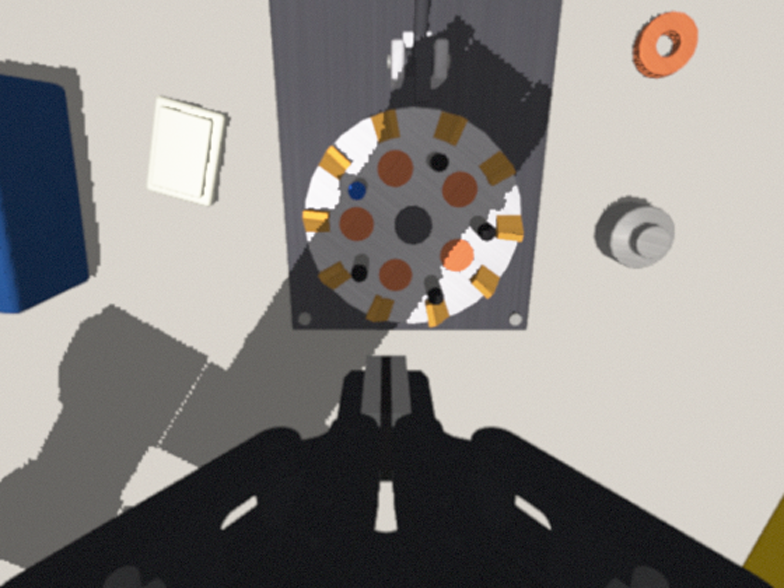

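Run:
```python
from fit import *
fit("w3",[(294,330),(527,330)],(413,225),[(357,190),(439,162),(486,232),(435,296),(359,273)],-.5)
fit("w2",[(294,330),(527,330)],(413,226),[(345,238),(389,165),(472,188),(473,270),(398,298)],0)
```

```text
[ 0.499  -0.1259  0.2078 -0.6625] [-1.4, 0.1, 0.3, -0.6, 0.0, 0.2, -0.5, 0.0, 0.4, -0.2, 0.7, 0.0, 0.3, 0.4, -0.4, 0.1]
[ 0.4992 -0.126   0.2073  0.0272] [-1.4, 0.6, 0.4, -0.0, 0.2, 0.2, -0.6, 0.1, -0.0, -0.3, 1.0, -1.0, 0.6, 0.1, -0.5, 0.6]
```

Run:
```python
from h import *
bot.move_pose(W(f,(176,40,150))[0],Q(1))
bot.move_linear(W(f,(176,40,77))[0],0.1)
bot.move_linear(W(f,(120,40,77))[0],0.06)
bot.wait(0.5)
bot.move_linear(W(f,(135,40,77))[0],0.1)
bot.move_linear(W(f,(135,40,150))[0],0.15)
bot.move_pose(W(f,(-20,20,230))[0],Q(1));shot("w4");bot.wait(.3)
cv2.imwrite("pics/s4.png",cv2.resize(bot.camera("side")[220:350,220:360,::-1],None,fx=4,fy=4,interpolation=cv2.INTER_CUBIC))
print(bot.read_clock(),bot.read_ft_force())
```

```text
18.2917 [ 0.81490348 -0.34800036 -0.32862365]
```

View pics/w4.png

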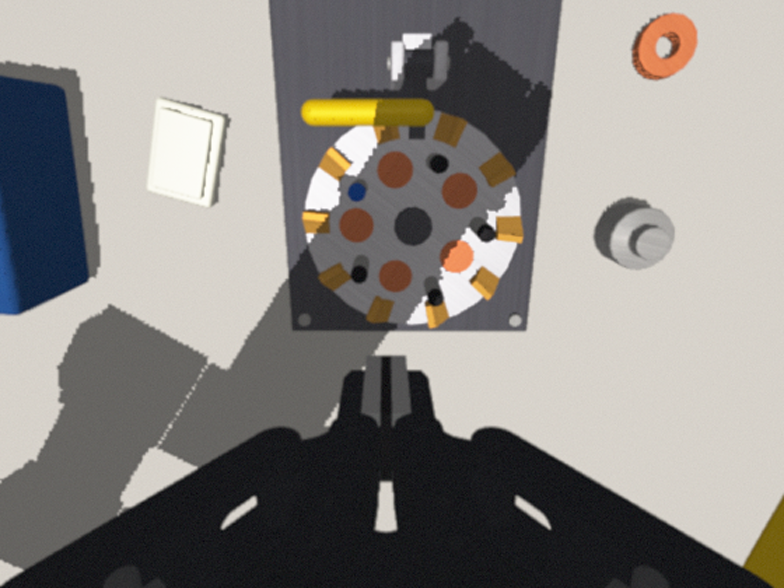

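View pics/s4.png

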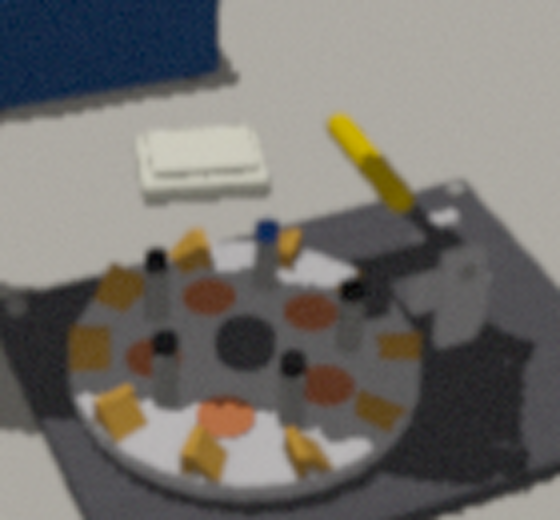

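Run:
```python
from h import *
P=W(f,(75,30,98))
for n in("w1","w4"):
    h=cv2.cvtColor(cv2.imread(f"pics/{n}.png")[:200],cv2.COLOR_BGR2HSV)
    m=cv2.inRange(h,(24,180,60),(34,255,255))[:,250:]; ys,xs=np.nonzero(m)
    print(n,np.round([xs.mean()+250,ys.mean()]-1.4*proj("wrist",P,np.load(f"pics/{n}.npy"))[0],1),len(xs))
for l in(.1,.2):
    a=np.arctan2(40,-30)-l;print(l,1.4*(proj("wrist",W(f,(105+50*np.cos(a),30,58+50*np.sin(a))),np.load("pics/w4.npy"))-proj("wrist",P,np.load("pics/w4.npy"))))
```

```text
w1 [-0.1  0.8] 3105
w4 [-0.1  0.8] 3100
0.1 [[-0.30701888 -8.42820695]]
0.2 [[ -0.60055116 -17.58945312]]
```

Compared with the start picture, the bar sits within 0.1 px of its "pawl down" position, so the pawl is fully home. The wheel is at about -0.66.

```bash
python3 -c "
from cell import bot
bot.close_job()"
```

```text
the job is handed in; nothing more can be done
```

The wheel is back one notch with the pawl fully down in the teeth, and the job is handed in at about 18 s of the 59 s allowed.

- **What I did:** With the shut fingers I pushed the thumb bar over until the pawl stayed up. I then pushed the blue peg clockwise and tipped the pawl back from the far side. Nothing was gripped or lifted.
- **Wheel:** the wrist camera put it at about +0.03 rad before and -0.66 rad after the push. That is about 0.03 past the ideal -0.628 and inside the 0.13 the pawl needs to drop home. I left that small overshoot as it was.
- **Pawl:** the thumb bar is within 0.1 px of where it was at the start. A lift of only 0.1 rad would have moved it about 8 px.
- **Other items:** the load cell, sensor lid and shims look unmoved in the last wrist picture. The red switch was outside that view, but the arm never went near the test box.

No check failed or disagreed.

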